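Ready the injector flushing stand

ROBOT

A 6-joint arm with a two-finger parallel gripper is mounted at the origin on the work surface. World frame = base frame: x ahead of the robot, y to its left, z up, the work surface at z = 0. Lengths are in m, angles in degrees, forces in N, time in s.
With the tool pointing down it reaches from about 0.35 to 0.725 m from the base axis. Payload 6 kg.
Tool frame: the origin (TCP) lies on the centre line of the jaws, within the pads' length; the fingertips stand 14 mm ahead of it and the grasp point (between the pads) lies 5 mm behind it; z points along the fingers, y is the line along which they close (so a half turn about z gives the same grasp; the last joint's range is limited). The gripper opens to 85 mm and grips with 20 to 120 N. Pads are 22 mm wide; open, the fingers measure 114 mm over their backs; the gripper's body (76 mm by 85 mm) begins 54 mm behind the grasp point. The pads swing forward as they close: fully open they stand 13 mm farther back than shut.
Start: joints at [-44.135, 2.303, 4.859, 0, -92.561, -19.12], TCP at [0.27, -0.536, 0.245] pointing down, gripper open.
Joint ranges: [-146.85, 146.85], [-73.84, 115.35], [-62.03, 85.46], [-188.31, 113.3], [-161.28, -10.13], [-171.36, 171.36]. Speed limits (degrees/s): [147.25, 147.25, 172.46, 180, 180, 180].

INTERFACE

Orientations are given as [roll, pitch, yaw] about the fixed x, y, z axes, in that order (R = Rz(yaw) Ry(pitch) Rx(roll)).
In Python, from workcell import bot, fingers, cams, ticket, status gives the robot as it stands. Calls block until the motion is done:
- bot.reach(position, orientation): joint-space move of the TCP to a pose.
- bot.line_to(position, rot=None, max_speed=0.15, force_limit=None): straight line of the TCP; rot=None keeps the orientation; max_speed is the mean speed in m/s. With force_limit (N) it stops when the force on the tool has changed by that much, and returns True; else False.
- bot.move_joints(angles): joint-space move.
- fingers.set_gripper(opening): opening from 0.0 (shut) to 1.0 (fully open); the grip force is fixed at half the most; returns when the fingers have stopped.
- bot.dwell(seconds).
- bot.inverse_kinematics(position, orientation): joint angles nearest the present ones, or None.
- cams.camera(name): name is "scene" or "top" or "wrist"; returns the picture (384x512x3 uint8, red, green, blue); there is no depth.
- cams.camera_params(name): a dict with "fx", "fy", "cx", "cy" (pixels), "xyz" and "orientation" of the camera in the world. Camera axes: x right, y up, looking along -z (the intrinsics and any distortion apply to the point x, -y, -z); pixel columns grow to the right and rows downward; lengths in m; the calibration is good to about 2 mm. A picture is of the moment at which its call begins: read the wrist's pose just before it. camera_params takes no time and is no camera call; for the wrist camera it gives the pose at the moment of the call.
A pose or a line that the arm cannot do raises bot.MotionError and nothing moves.
- ticket.job_done(): hands the job in; it is judged then, once.
Trained networks look in the newest picture that a camera, given by its name, has taken for a name from the list of things; names that differ only in an ending like _2 or _b are one class to them, and where a whole thing is asked for, a point or a joint stands for the part that bears it (a point fixed in the world has none). Each returns a list of dicts, best first, with "confidence" (0 to 1); they miss things now and then, are a little off and sometimes report something else, mostly with a low value. They report only what shows in the picture. A call takes as long as a camera call. They do not tell look-alikes from the thing itself.
- cams.find_in(camera, query): "rect" ([left, top, right, bottom] in pixels, round what is visible of it).
- cams.trace(camera, query): "mask" (384x512 bool, what is visible of it) and "rect" ([left, top, right, bottom] in pixels, round what is visible of it).
Readings, each from a call of its own:
- status.current_time_s(): time.
- status.current_q(): joint angles.
- status.current_qvel(): joint speeds.
- status.current_joint_torque(): joint torques, N m.
- status.current_tcp_pos(): TCP position.
- status.current_ee_rot(): TCP orientation.
- status.current_force(): force on the tool from outside, world axes, zero at the start.
- status.current_ft_torque(): the same for the moment, N m.
- status.current_gripper_width(): opening from 0.0 (shut) to 1.0 (fully open).
- status.current_grasp_force(): force on a finger pad.
Only numpy, scipy, OpenCV 4.12 (cv2) and the standard library are available. Lean on these libraries where they do the work, as an engineer would, in place of code of your own. Each camera call takes 0.05 s, during which the arm holds its last target. There are 200 camera calls.

TASK

Get the flushing stand ready to run: take the green dust cap off its fill port and leave it in the parts tray, then set the brass grooved plug fully home in the port and swing both cam arms down together until they lie locked against the port. Stand every injector from the drip rack upright, nose down, in a flushing cup of its own, and leave the other things on the bench where they are.

Things in the scene. Friction and masses are not known exactly. Their poses are not given: they have to be found in the camera images.
- stand: flushing stand, fixed: grey base block 80 (x) x 410 (y) x 30 high. Origin on the bench under the middle of the row of four cups; the row and the fill port lie along its y axis (cups at y = +99, +33, -33, -99, port at y = -200, all at x = 0). Its x axis points away from the robot's side. z up. A small gauge stands at the +y end of the block (y = +138, 98 high).
- cup1 (a point): inner floor centre of flushing cup 1 of 4 (the one at y = +99 of the stand): an open steel tube, 25 inside diameter, 33 outside, rim 60 above this point; floor 34 above the bench. Axes as the stand's
- cup2 (a point): inner floor centre of flushing cup 2 of 4 (the one at y = +33 of the stand): an open steel tube, 25 inside diameter, 33 outside, rim 60 above this point; floor 34 above the bench. Axes as the stand's
- cup3 (a point): inner floor centre of flushing cup 3 of 4 (the one at y = -33 of the stand): an open steel tube, 25 inside diameter, 33 outside, rim 60 above this point; floor 34 above the bench. Axes as the stand's
- cup4 (a point): inner floor centre of flushing cup 4 of 4 (the one at y = -99 of the stand): an open steel tube, 25 inside diameter, 33 outside, rim 60 above this point; floor 34 above the bench. Axes as the stand's
- port_seat (a point): centre of the seat (bore floor) of the fill port, a female cam-and-groove coupler, mouth up, at the stand's -y end. Seat 85 above the bench; bore 35 diameter, 30 deep (rim 30 above this point), body 45 outside. Axes as the stand's; two cam arms are hinged on its -x (near) and +x (far) sides, pins 25 from the bore axis and 18 above the seat
- cam_near (a joint): angle of the cam arm on the near (stand -x) side, rad: 0 = points outward and 45 degrees up, 0.785 = level, 2.356 (its stop) = straight down along the port, locked. Stays where it is left (stiff hinge, about 0.12 N m, no spring). Its cam lobe enters the bore beyond about 1.7 rad: into the plug's groove if the plug is fully home, else it jams on the plug
- cam_far (a joint): the same for the cam arm on the far (stand +x) side; grows the same way
- cam_near_pin (a point): hinge pin of the near cam arm (pin along the stand's y). The arm is a flat steel bar 7 thick, 14 wide, 65 long from the pin, its end bent a little outward; locked down, its outer face is 32 from the bore axis (bent end 37). Pressing on both arms from above with opened fingers about 80 apart, one each side, then squeezing, swings both down together
- cam_far_pin (a point): hinge pin of the far cam arm, an arm just like the near one
- plug: brass grooved blanking plug, 48 high, 200 g, standing on the bench. Origin: centre of its underside, z up. From below: land 32 diameter with chamfered foot (0-9), groove 22 diameter (9-23), collar 32 diameter (23-30), round knob 22 diameter (30-48) to grip. Home in the port its underside rests on the seat and the collar's top is flush with the rim, the knob standing above it
- cap: green plastic dust cap, 34 high, 30 g, loosely in the mouth of the fill port at the start. Origin: centre of its underside, z up. Stem 31 diameter (0-12, inside the bore), flange 43 diameter (12-16, lies on the rim), round knob 20 diameter (16-34) to grip
- tray: grey open parts tray on the bench, fixed, 130 x 130 outside, 30 high, walls and floor 3. Origin: centre of its underside; sides along its x and y
- rack: steel drip rack, fixed, base 190 (x) x 250 (y). Origin: centre of its underside, z up. Four slots at y = +84, +28, -28, -84 hold injectors in planes along its xz, at 45 degrees: nose at x = -62, z = 35, head up towards +x. Notched crossbars carry each about 34 and 134 from the nose; between them it is free all round. Its -x side faces the robot
- injector1: diesel injector, 175 long, 280 g. Origin: centre of the nose's flat end; z runs nose to head. Along z: nozzle tip 7 diameter (0-13), cone, nozzle nut 19 (21-57), plain steel body 20 (57-140, grip near 110), black head 24 (140-165, small plug on the side that faces up in the rack), nipple 10 (165-175). Centre of mass near 95. Starts in the drip rack, nose down at 45 degrees; may be absent
- injector2: one more injector, just like injector1
- injector3: one more injector, just like injector1
- injector4: one more injector, just like injector1
- nozzle_nut: steel nozzle nut, 32 high, bystander
- washer: bronze sealing washer, 24 diameter, 3 thick, bystander
- socket: blue spanner socket standing on end, 28 diameter, 42 high, bystander
- screwdriver: screwdriver lying at the back, bystander
- oil: white oil bottle, 60 diameter, 150 high, bystander
- gasket_box: small carton 80 x 120 x 35, bystander
Not all that is in view belongs to the job. What is shaped like the injector2 but purple is not meant.

How it is judged:
By the outcome, as a careful person would: the job done as asked, in the order asked, and still so for the second after the job is handed in, with the robot touching nothing.
Of injector1, injector2, injector3, injector4 only 3 to 4 are there at a start; the rules pass over those that are not, and their reading is None.
At some moment in a run one of plug, injector1, injector2, injector3, injector4 may be knocked a few centimetres aside while the robot is not near it.
It also fails if it takes over 210 s, if anything falls off the work surface, if the arm or the gripper's body presses on something with over 40 N, if the wrist force passes 120 N, or if a joint passes its speed limit or range.

## Working session

There is one attempt and no reset: what is moved stays moved. The work goes in short steps, each a Python script; the robot and the scene stay as the last script left them, time stands still between calls to the robot, and variables do not carry over. Pictures are saved under pics/ and viewed, at most 14 in all, crops included, and the job is handed in when it is done.

```bash
ls; mkdir -p pics; python3 - <<'E'
from workcell import bot, fingers, cams, ticket, status
import cv2
for n in ["scene","top"]:
    im=cams.camera(n); cv2.imwrite(f"pics/{n}0.png",cv2.resize(im[:,:,::-1],None,fx=1.5,fy=1.5))
    print(n,cams.camera_params(n))
    for q in ["stand","plug","cap","tray","rack","injector1","cam_near_pin","oil","gasket_box","socket","nozzle_nut"]:
        print(q,[(round(d["confidence"],2),[int(x) for x in d["rect"]]) for d in cams.find_in(n,q)][:6])
print(cams.camera_params("wrist"), status.current_ee_rot(), status.current_time_s())
E
```

```text
pics
scene {'fx': 355.4639795684621, 'fy': 355.4639795684621, 'cx': 253.2402276511931, 'cy': 192.66499896859304, 'xyz': array([ 1.06008122, -0.12398973,  0.89335438]), 'orientation': array([37.49399416, -0.76875576, 78.6736091 ])}
stand [(0.66, [211, 217, 360, 294]), (0.37, [221, 218, 237, 242])]
plug [(0.48, [278, 184, 289, 197])]
cap [(0.75, [225, 242, 242, 259]), (0.66, [134, 209, 167, 223])]
tray [(0.85, [325, 171, 371, 214])]
rack [(0.86, [87, 194, 205, 272]), (0.66, [250, 301, 328, 317])]
injector1 [(0.78, [94, 204, 133, 217]), (0.74, [165, 298, 222, 346]), (0.66, [137, 214, 171, 226]), (0.65, [123, 157, 168, 175]), (0.48, [158, 217, 186, 234])]
cam_near_pin [(0.67, [224, 220, 232, 248]), (0.37, [269, 214, 279, 231])]
oil [(0.66, [211, 224, 364, 295]), (0.61, [391, 222, 428, 268]), (0.34, [95, 199, 132, 216])]
gasket_box [(0.79, [165, 294, 221, 346])]
socket [(0.52, [97, 199, 134, 218]), (0.43, [268, 214, 277, 230])]
nozzle_nut []
top {'fx': 385.46631695656606, 'fy': 385.46631695656606, 'cx': 256.0822638590327, 'cy': 190.30936024766348, 'xyz': array([0.28956345, 0.00413931, 1.2
[... 380 characters left out ...]
01]), (0.62, [339, 268, 365, 284]), (0.61, [341, 163, 369, 207]), (0.59, [137, 186, 184, 231]), (0.31, [288, 148, 292, 157])]
cam_near_pin [(0.2, [172, 108, 304, 169])]
oil [(0.6, [126, 113, 154, 142]), (0.3, [341, 165, 367, 205])]
gasket_box [(0.79, [301, 95, 339, 124])]
socket [(0.61, [218, 208, 232, 220]), (0.51, [377, 184, 405, 221]), (0.42, [239, 183, 247, 189])]
nozzle_nut [(0.38, [264, 214, 271, 220])]
{'fx': 288.21439735101467, 'fy': 288.21439735101467, 'cx': 255.31482689767267, 'cy': 196.7129572776985, 'xyz': array([ 0.20932064, -0.5658915 ,  0.37410759]), 'orientation': array([-1.57588116e+01,  2.88828338e-02,  1.16791406e+02])} [ 1.79995592e+02 -1.96406097e-03 -1.53255019e+02] 1.2
```

View pics/top0.png

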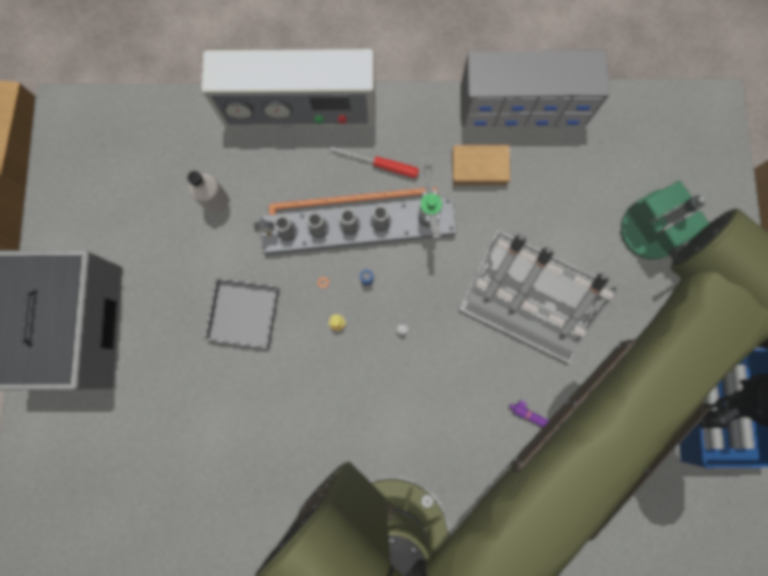

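View pics/scene0.png

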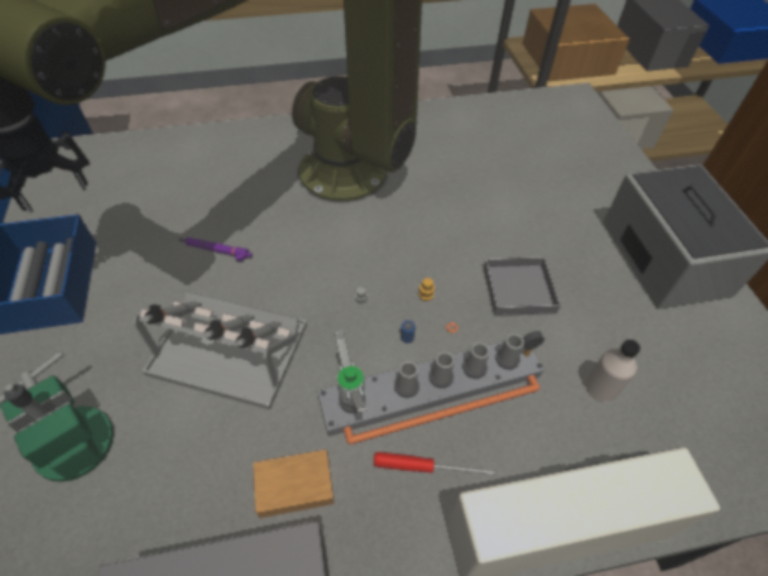

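The top view shows the port with its green cap at (287,136), cups at about (189..253, 140..150), the yellow plug at (225,215) and the tray at (162,210). The rack is at about (360,197) with three black-headed injectors and one empty slot; the purple decoy lies at (353,275).

```bash
cat > h.py <<'E'
from workcell import bot, fingers, cams, ticket, status
import numpy as np, cv2
from scipy.spatial.transform import Rotation as R
from scipy.optimize import least_squares
def rays(p,uv):
    uv=np.atleast_2d(uv).astype(float)
    d=np.c_[(uv[:,0]-p["cx"])/p["fx"],-(uv[:,1]-p["cy"])/p["fy"],-np.ones(len(uv))]
    return R.from_euler("xyz",p["orientation"],degrees=True).apply(d)
def plane(p,uv,z):
    d=rays(p,uv); o=np.array(p["xyz"]); return o+d*((np.asarray(z)-o[2])/d[:,2])[:,None]
def proj(p,X):
    c=R.from_euler("xyz",p["orientation"],degrees=True).inv().apply(np.atleast_2d(X)-p["xyz"])
    return np.c_[p["cx"]+p["fx"]*c[:,0]/-c[:,2],p["cy"]-p["fy"]*c[:,1]/-c[:,2]]
def T(pose,L):  # pose x,y,yaw(rad); L local points -> world
    L=np.atleast_2d(L).astype(float); c,s=np.cos(pose[2]),np.sin(pose[2])
    return np.c_[pose[0]+c*L[:,0]-s*L[:,1],pose[1]+s*L[:,0]+c*L[:,1],L[:,2]]
def fit(obs,p0):  # obs: list of (params, local pts, uv)
    f=lambda q: np.concatenate([(proj(p,T(q,L))-uv).ravel() for p,L,uv in obs])
    r=least_squares(f,p0,loss="soft_l1"); return r.x,np.abs(r.fun).max()
def snap(cam,name=None,s=1.5):
    p=cams.camera_params(cam); im=cams.camera(cam)
    if name: cv2.imwrite(f"pics/{name}.png",cv2.resize(im[:,:,::-1],None,fx=s,fy=s,interpolation=cv2.INTER_CUBIC))
    return p,im
def down(yaw): return [180,0,yaw]
E
python3 - <<'E'
from h import *
p=cams.camera_params("top")
L=np.array([[0,99,.094],[0,33,.094],[0,-33,.094],[0,-99,.094],[0,-200,.137]]);L[:,:2]/=1000
uv=np.array([[282,223],[316,219],[348,214],[380,211],[431,202]])/1.5
q,e=fit([(p,L,uv)],[.5,0,0]);print("stand",q,np.degrees(q[2]),e, T(q,[0,-.2,0]))
print("plug",plane(p,np.array([[337,322]])/1.5,.03))
print("tray",plane(p,np.array([[215,282],[278,287],[269,349],[208,344]])/1.5,.03))
L=np.array([[-95,125,0],[-95,-125,0]])/1000
uv=np.array([[462,311],[568,361]])/1.5
q,e=fit([(p,L,uv)],[.5,-.2,-.4]);print("rack",q,np.degrees(q[2]),e)
# view pose
q0=status.current_q()
print(bot.inverse_kinematics([.40,-.1,.36],down(-180)),bot.inverse_kinematics([.42,-.06,.36],down(180-90)))
print(bot.inverse_kinematics([.45,-.1,.36],down(0)))
E
```

```text
stand [0.6260133  0.11651002 0.09711701] 5.564394751259048 1.146245162480625 [[ 0.64540618 -0.08254755  0.        ]]
plug [[0.422416   0.10879958 0.03      ]]
tray [[0.5074969  0.36318691 0.03      ]
 [0.49606007 0.2318165  0.03      ]
 [0.36811642 0.24676564 0.03      ]
 [0.37902028 0.371649   0.03      ]]
rack [ 0.48025408 -0.3007312  -0.44765659] -25.648833170838518 1.5094394748011837
[ 1.44261933e+01 -2.37594371e+01 -5.48591721e+00 -2.54444375e-14
 -1.08273520e+02 -1.04426193e+02] [  19.4607759   -21.90761      -4.18205601    0.         -107.72555398
  160.5392241 ]
[ 1.27021645e+01 -1.62872857e+01  4.40414289e-02  2.54444375e-14
 -1.06331327e+02  7.72978355e+01]
```

```bash
python3 - <<'E'
from h import *
import pickle
out={}
for n,pos,yaw in [("rack1",[.44,-.27,.38],155),("stand1",[.50,.04,.38],180)]:
    bot.reach(pos,down(yaw)); p,im=snap("wrist",n); out[n]=(p,im)
    for q in ["plug","cap","injector1","tray","cam_near_pin"]:
        print(n,q,[(round(d["confidence"],2),[int(x) for x in d["rect"]]) for d in cams.find_in("wrist",q)][:5])
pickle.dump(out,open("v1.pkl","wb")); print(status.current_time_s())
E
```

```text
rack1 plug [(0.89, [459, 28, 496, 58])]
rack1 cap [(0.88, [416, 224, 446, 252]), (0.61, [373, 63, 398, 82]), (0.28, [437, 110, 470, 127])]
rack1 injector1 [(0.84, [297, 150, 319, 254]), (0.84, [110, 27, 222, 55]), (0.7, [178, 149, 202, 255])]
rack1 tray []
rack1 cam_near_pin [(0.72, [408, 202, 426, 226])]
stand1 plug [(0.89, [287, 100, 311, 122]), (0.71, [156, 221, 182, 249])]
stand1 cap [(0.62, [171, 249, 190, 278])]
stand1 injector1 [(0.78, [30, 135, 111, 228]), (0.78, [0, 114, 77, 205])]
stand1 tray [(0.72, [170, 251, 190, 276]), (0.64, [366, 78, 473, 168]), (0.17, [0, 116, 74, 208])]
stand1 cam_near_pin [(0.88, [155, 220, 180, 249]), (0.59, [173, 272, 185, 322]), (0.35, [157, 195, 404, 314])]
4.3583
```

View pics/stand1.png

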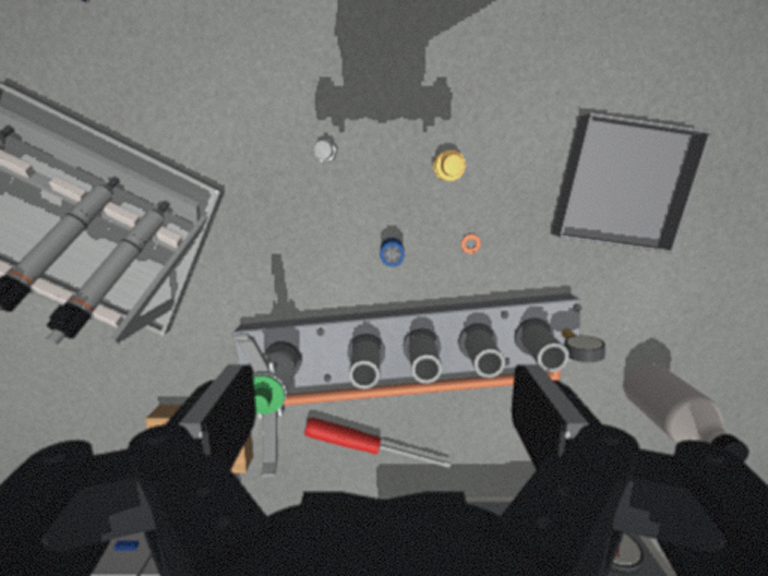

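View pics/rack1.png

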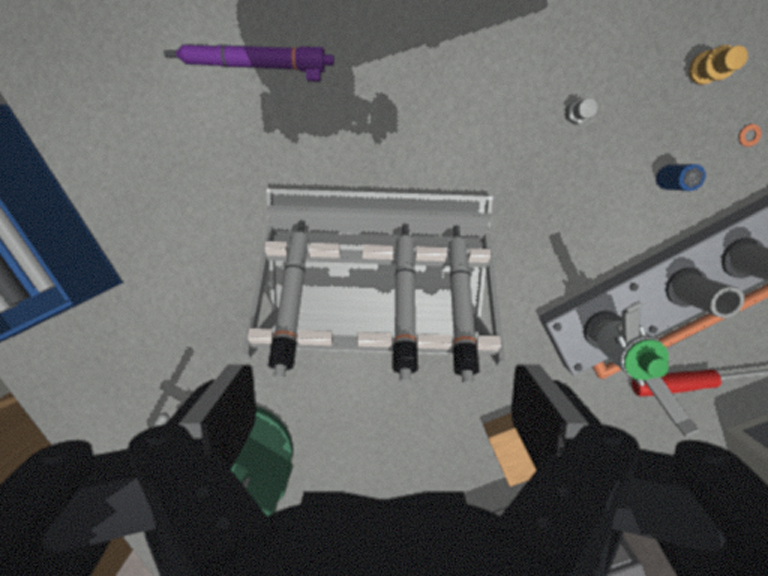

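Stand view: cup rims are at (364,375), (427,369), (489,362) and (553,356), plug knob top at (453,163), and both cam arms point outward. In the rack view, noses are at (301,226), (405,228) and (456,230), so slots +84, +28 and -84 are filled.

```bash
python3 - <<'E'
from h import *
import pickle
v=pickle.load(open("v1.pkl","rb")); s=v["stand1"][0]; r=v["rack1"][0]
A=lambda *a: np.array(a)/1000
U=lambda *a: np.array(a,float)/1.5
Ls=A([0,99,94],[0,33,94],[0,-33,94],[0,-99,94]); us=U([553,356],[489,362],[427,369],[364,375])
Lr=A([0,-200,137],[0,-99,94]); ur=U([654,363],[728,301])
for o in ([(s,Ls,us)],[(s,Ls,us),(r,Lr,ur)]): 
    q,e=fit(o,[.63,.12,.1]); print("stand",q,np.degrees(q[2]),e)
st=q
I=lambda y:[[-62,y,35],[61.7,y,158.7]]
L=A(*(I(84)+I(28)+I(-84))); u=U([456,230],[467,379],[405,228],[405,377],[301,226],[279,374])
L2=A(I(84)[0],I(84)[1],I(28)[0]); u2=U([164,206],[52,338],[114,182])
for o in ([(r,L,u)],[(r,L,u),(s,L2,u2)]):
    q,e=fit(o,[.48,-.3,-.45]); print("rack",q,np.degrees(q[2]),e, np.round(proj(r,T(q,L))-u,1).tolist())
rk=q
print("plug",plane(s,U([453,163]),.048),plane(r,U([737,57]),.048))
tc=plane(s,U([583,115],[706,132],[670,248],[553,233]),.03); print("tray",tc.tolist(),tc.mean(0))
np.savez("poses.npz",stand=st,rack=rk,tray=tc.mean(0))
E
```

```text
stand [0.62592668 0.1181259  0.11097175] 6.358212764882607 0.3838547293613601
stand [0.62530975 0.11806362 0.0886492 ] 5.079225141387213 1.991863491499771
rack [ 0.4792942  -0.29487284 -0.46761739] -26.792502843245444 3.476655963401498 [[-0.0, -2.8], [0.3, 1.8], [-0.3, -2.6], [-0.2, 1.9], [0.3, -3.5], [-0.2, 1.4]]
rack [ 0.48172071 -0.29626845 -0.4642344 ] -26.59867164894244 3.7526305116851404 [[-0.4, -1.2], [0.2, 3.5], [-0.6, -0.9], [-0.2, 3.8], [0.2, -1.6], [-0.1, 3.5]]
plug [[0.42236406 0.11123983 0.048     ]] [[0.42408987 0.11164573 0.048     ]]
tray [[0.37476724795192623, 0.2457758593070313, 0.030000000000000027], [0.39126537078908075, 0.37566396313725237, 0.030000000000000027], [0.5128564634872316, 0.3601769656539388, 0.030000000000000027], [0.496102214186381, 0.22783928724602456, 0.030000000000000027]] [0.44374782 0.30236402 0.03      ]
```

```bash
python3 - <<'E'
from h import *
import pickle
z=np.load("poses.npz"); st=z["stand"].copy(); st[2]=np.radians(5.8)
P=T(st,[[0,-.2,0],[0,.033,0]]); out=[]; ims=[]
print(P)
for i,(x,y,_) in enumerate(P):
    bot.reach([x-.02,y+.03*(1-i),.27],down(185.8-360)); p,im=snap("wrist"); out.append((p,im)); ims.append(im[60:330,60:450])
cv2.imwrite("pics/close1.png",cv2.resize(np.hstack(ims)[:,:,::-1],None,fx=1.025,fy=1.025))
cv2.imwrite("pics/close1.png",np.hstack([i[60:360,56:456] for _,i in out])[:,:,::-1])
pickle.dump(out,open("v2.pkl","wb")); print(status.current_time_s())
E
```

```text
[[ 0.64552101 -0.08091252  0.        ]
 [ 0.62197489  0.15089468  0.        ]]
6.0667
```

View pics/close1.png

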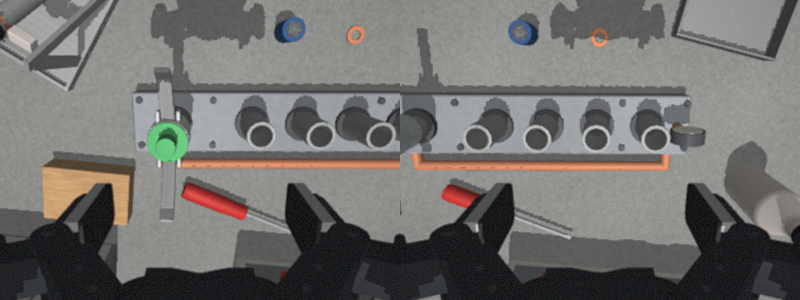

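Stand lies level in these views: cap knob top at about (166,147) in the left crop, cup rims at rows 134–137.

```bash
python3 - <<'E'
from h import *
import pickle
o=pickle.load(open("v2.pkl","rb"))
C=lambda *y:np.array([[0,a,94] for a in y])/1000
off=[56,60]
for k,(p,im) in enumerate(o):
    g=cv2.GaussianBlur(cv2.cvtColor(im,cv2.COLOR_RGB2GRAY),(3,3),0)
    h=cv2.HoughCircles(g,cv2.HOUGH_GRADIENT_ALT,1,25,param1=150,param2=.6,minRadius=8,maxRadius=20)
    print(k,None if h is None else np.round(h[0]-[56,60,0],1).tolist())
a=(o[0][0],C(33,-33,-99),np.array([[380,134.5],[320,134],[262,135]])+off)
k=(o[0][0],np.array([[0,-.2,.137]]),np.array([[166,147]])+off)
b=(o[1][0],C(99,33,-33,-99),np.array([[256,137],[196,137],[137,137],[78,137.]])+off)
for ob in ([a],[b],[a,b],[a,b,k]):
    q,e=fit(ob,[.63,.12,.1]); print(q,np.degrees(q[2]),e,T(q,[0,-.2,0]))
print(plane(k[0],k[2],.137), proj(k[0],T(q,k[1]))-off)
z=dict(np.load("poses.npz")); z["stand"]=q; np.savez("poses.npz",**z)
E
```

```text
0 [[381.0, 137.0, 13.4], [261.0, 136.0, 13.0], [352.0, 124.0, 15.5], [321.0, 136.0, 13.1], [442.0, 139.0, 13.4], [360.0, -51.0, 13.3], [167.0, 141.0, 15.0], [192.0, 187.0, 14.0], [75.0, 40.0, 14.3], [293.0, 29.0, 13.3], [88.0, -18.0, 15.2], [18.0, 224.0, 14.9], [43.0, -17.0, 14.2], [-42.0, -4.0, 15.7], [356.0, 35.0, 9.5], [53.0, 208.0, 12.5], [285.0, 253.0, 14.5], [108.0, 253.0, 10.1], [101.0, 192.0, 10.9]]
1 [[136.0, 139.0, 13.0], [196.0, 139.0, 13.1], [180.0, -48.0, 13.5], [255.0, 139.0, 12.7], [77.0, 139.0, 12.2], [122.0, 31.0, 13.9], [-35.0, 145.0, 13.5], [274.0, 260.0, 17.1], [-8.0, 208.0, 12.8], [6.0, 161.0, 12.9], [199.0, 37.0, 8.9]]
[0.62456958 0.1166531  0.10490188] 6.010434796175307 1.5789042885911044 [[ 0.64551149 -0.08224747  0.        ]]
[0.62437263 0.11835915 0.10378477] 5.946429538747005 0.953914109422044 [[ 0.64509234 -0.08056469  0.        ]]
[0.62446808 0.11786852 0.10432321] 5.977279573117856 1.6025806014129103 [[ 0.6452949  -0.08104413  0.        ]]
[0.62445905 0.11801963 0.10461961] 5.994261983961029 1.7407247301330244 [[ 0.64534483 -0.08088684  0.        ]]
[[ 0.64531755 -0.08038484  0.137     ]] [[165.47510332 146.97626404]]
```

```bash
cat >> h.py <<'E'
def st_pose(): return np.load("poses.npz")["stand"]
def where(t=""): print(t,np.round(status.current_tcp_pos(),4),"w",round(status.current_gripper_width(),3),"F",np.round(status.current_force(),1),"t",round(status.current_time_s(),1))
E
python3 - <<'E'
from h import *
import pickle
o=pickle.load(open("v2.pkl","rb")); C=lambda *y:np.array([[0,a,94] for a in y])/1000; off=[56,60]
a=(o[0][0],C(33,-33,-99),np.array([[380.5,136],[320.5,135.3],[261.3,135.6]])+off)
k=(o[0][0],np.array([[0,-.2,.137]]),np.array([[166,147]])+off)
b=(o[1][0],C(99,33,-33,-99),np.array([[255.5,138.2],[196,138.2],[136.5,138.2],[77.3,138.2]])+off)
q,e=fit([a,b,k],[.63,.12,.1]); print(q,np.degrees(q[2]),e)
z=dict(np.load("poses.npz")); z["stand"]=q; np.savez("poses.npz",**z)
yaw=np.degrees(q[2])+180-360
x,y,_=T(q,[0,-.2,0])[0]; tx,ty,_=z["tray"]
bot.reach([x,y,.22],down(yaw)); fingers.set_gripper(.7)
print(bot.line_to([x,y,.136],force_limit=8)); where("cap"); fingers.set_gripper(0); where("grip")
bot.line_to([x,y,.24]); where("up")
bot.reach([tx,ty,.16],down(yaw)); bot.line_to([tx,ty,.041],force_limit=8); where("tray"); fingers.set_gripper(.5); bot.line_to([tx,ty,.2],max_speed=.25)
bot.reach([.40,.125,.2],down(yaw)); 
p,im=snap("wrist","plug1"); print([(d["confidence"],d["rect"]) for d in cams.find_in("wrist","plug")]); pickle.dump((p,im),open("v3.pkl","wb")); where()
E
```

```text
[0.62580936 0.1178647  0.09974762] 5.715117549738921 0.8172905215168385
False
cap [ 0.6462 -0.0813  0.1373] w 0.701 F [-0.3  0.2  0.6] t 8.1
grip [ 0.6462 -0.0812  0.1373] w 0.204 F [-1.2  1.6  4.5] t 8.6
up [ 0.6453 -0.0809  0.2383] w 0.2 F [-0.1  0.2 -0.1] t 9.4
tray [0.4444 0.3027 0.0421] w 0.205 F [-0.7  0.2  0.8] t 12.0
[(0.78, [224.1, 182.7, 255.5, 217.7])]
 [0.4    0.1254 0.1994] w 0.5 F [0.7 0.4 0.5] t 14.0
```

View pics/plug1.png

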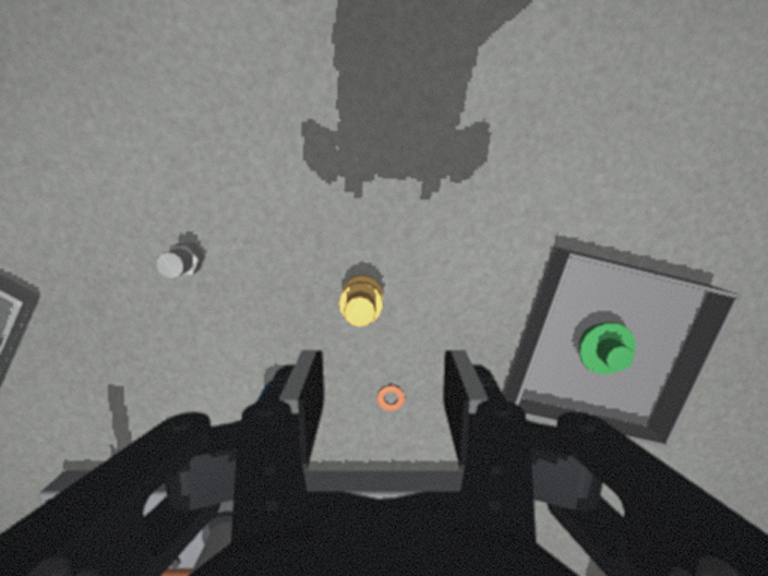

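The cap lies in the tray; the plug knob's top is at (361,311) and clear to grasp.

```bash
python3 - <<'E'
from h import *
import pickle
p,im=pickle.load(open("v3.pkl","rb"))
x,y,_=plane(p,np.array([[361,311]])/1.5,.048)[0]; print(x,y)
q=st_pose(); yaw=np.degrees(q[2])-180; P=T(q,[0,-.2,0])[0]
bot.reach([x,y,.12],down(yaw)); print(bot.line_to([x,y,.047],force_limit=8)); where("plug"); fingers.set_gripper(0); where("grip"); g=status.current_tcp_pos()[2]
bot.line_to([x,y,.25],max_speed=.25); bot.reach([P[0],P[1],.22],down(yaw)); 
bot.line_to([P[0],P[1],.172]); where("above")
hit=bot.line_to([P[0],P[1],.132],max_speed=.04,force_limit=8); where(f"ins {hit}")
E
```

```text
0.4234702166309216 0.11277109906711116
False
plug [0.4244 0.1135 0.049 ] w 0.5 F [-0.7 -0.1  0.5] t 15.1
grip [0.4245 0.1131 0.0489] w 0.226 F [-0.4 -0.3  6.6] t 15.4
above [ 0.6456 -0.0805  0.1731] w 0.226 F [-0.1  0.6 -0.8] t 18.0
ins True [ 0.6461 -0.0811  0.134 ] w 0.227 F [0.1 0.2 4.6] t 18.9
```

```bash
python3 - <<'E'
from h import *
q=st_pose(); s=np.degrees(q[2]); P=T(q,[0,-.2,0])[0]
fingers.set_gripper(.5); where("rel"); bot.line_to([P[0],P[1],.24],max_speed=.25)
for yaw in (s-90,s+90): print(yaw,bot.inverse_kinematics([P[0],P[1],.24],down(yaw)))
yaw=s-90
bot.reach([P[0],P[1],.24],down(yaw)); fingers.set_gripper(.94); where("hover")
print(bot.line_to([P[0],P[1],.13],max_speed=.1,force_limit=40)); where()
print(bot.line_to([P[0],P[1],.082],max_speed=.06,force_limit=45)); where("down")
fingers.set_gripper(.5); where("sq")
E
```

```text
rel [ 0.6454 -0.0807  0.1319] w 0.5 F [ 0.3 -0.2  0.4] t 19.2
-84.28488245026108 [ 10.41163491  10.02326451  12.63267356   0.         -92.60940905
  -4.69651737]
95.71511754973892 None
hover [ 0.6457 -0.0811  0.24  ] w 0.937 F [ 0.9 -1.2  0.7] t 21.7
False
 [ 0.6462 -0.0812  0.1309] w 0.938 F [ 0.2  0.1 -0. ] t 22.9
False
down [ 0.6468 -0.0816  0.0842] w 0.941 F [ 0.4 -0.3  5.5] t 23.9
sq [ 0.6455 -0.0818  0.0851] w 0.73 F [-6.9  0.9 13.7] t 24.2
```

```bash
python3 - <<'E'
from h import *
q=st_pose(); s=np.degrees(q[2]); P=T(q,[0,-.2,0])[0]
fingers.set_gripper(.94); bot.line_to([P[0],P[1],.22],max_speed=.25); where()
bot.reach([P[0]-.05,P[1]+.06,.26],down(s-180)); p,im=snap("wrist"); a=im[60:330,100:400]
b=cams.camera("scene"); b=cv2.resize(b[190:310,190:380],(427,270),interpolation=cv2.INTER_CUBIC)
cv2.imwrite("pics/cam1.png",np.hstack([a,b])[:,:,::-1])
E
```

```text
[ 0.6457 -0.081   0.2199] w 0.942 F [-0.1 -0.8 -0.2] t 25.2
```

View pics/cam1.png

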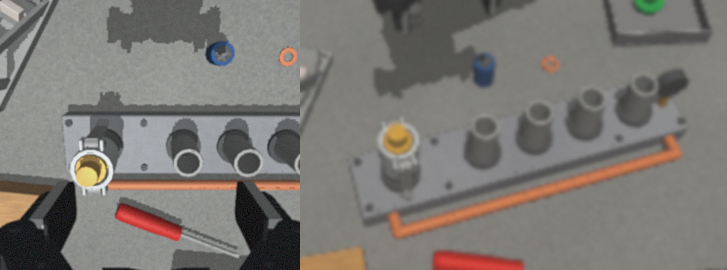

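The plug is seated with its knob above the rim, and both cam arms hang down against the port. Next I'll take close views of the rack and check reachability for the tilted grasps.

```bash
cat >> h.py <<'E'
def tilt(head_deg,t):  # tool z tilted t deg forward of straight down along heading; closing axis horizontal
    h=np.radians(head_deg); t=np.radians(t)
    z=np.array([np.sin(t)*np.cos(h),np.sin(t)*np.sin(h),-np.cos(t)])
    y=np.array([-np.sin(h),np.cos(h),0]); x=np.cross(y,z)   # x points back to the robot side
    return R.from_matrix(np.c_[x,y,z]).as_euler("xyz",degrees=True),z
def tcp_for(g,z): return np.asarray(g)+.005*z   # TCP for a grasp point g
E
python3 - <<'E'
from h import *
import pickle
z=np.load("poses.npz"); rk=z["rack"]; st=z["stand"]; h=np.degrees(rk[2]); s=np.degrees(st[2])
for y in (.084,.028,-.084):
    o,zt=tilt(h,15); G=T(rk,[.0087,y,.1057])[0]
    for d in (0,.12): print("pick",y,bot.inverse_kinematics(tcp_for(G+[0,0,d],zt),o) is not None,end=" ")
for y in (.099,.033,-.033,-.099):
    for a in (45,60):
        o,zt=tilt(s,a); G=T(st,[0,y,.134])[0]
        print("cup",y,a,[bot.inverse_kinematics(tcp_for(G+[0,0,d],zt),o) is not None for d in (0,.08)])
out=[]
for y,dx in ((.05,0),(-.05,-.05)):
    G=T(rk,[-.03+dx,y,.27])[0]; bot.reach(G,down(h+180)); out.append(snap("wrist"))
cv2.imwrite("pics/rack2.png",np.hstack([cv2.resize(i[60:310,100:430],None,fx=1.2,fy=1.2,interpolation=cv2.INTER_CUBIC) for _,i in out])[:,:,::-1])
pickle.dump(out,open("v4.pkl","wb")); where()
E
```

```text
pick 0.084 True pick 0.084 True pick 0.028 True pick 0.028 True pick -0.084 True pick -0.084 True cup 0.099 45 [True, True]
cup 0.099 60 [False, True]
cup 0.033 45 [True, True]
cup 0.033 60 [False, False]
cup -0.033 45 [True, True]
cup -0.033 60 [False, False]
cup -0.099 45 [True, True]
cup -0.099 60 [False, False]
 [ 0.3884 -0.3046  0.2698] w 0.945 F [ 0.9 -0.1 -0.3] t 28.4
```

View pics/rack2.png

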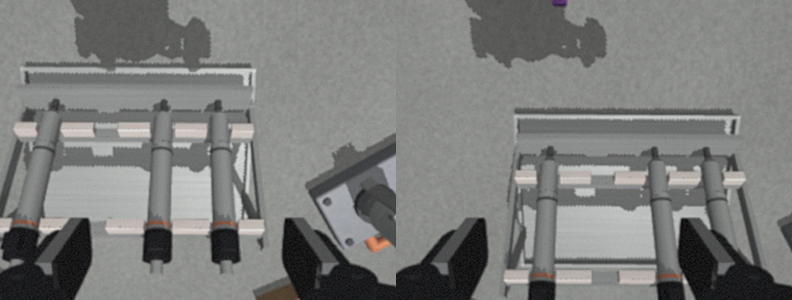

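```bash
python3 - <<'E'
from h import *
import pickle
o=pickle.load(open("v4.pkl","rb")); z=dict(np.load("poses.npz"))
f=lambda y,s:[-.062+s*.70711,y,.035+s*.70711]
L0=np.array([f(.084,0),f(.028,0),f(-.084,0),f(.084,.057),f(.028,.057),f(.084,.140),f(.028,.140),f(.084,.175),f(.028,.175)])
u0=np.array([[219,100],[164,101],[56,101],[220,143],[161,145],[223,221],[158,223],[227,270],[156,271]])/1.2+[100,60]
L1=np.array([f(.084,0),f(.028,0),f(-.084,0),f(.084,.057),f(.028,.057),f(-.084,.14)])
u1=np.array([[311,150],[260,149],[154,149],[318,201],[264,201],[146,275]])/1.2+[100,60]
for ob in ([(o[0][0],L0,u0)],[(o[1][0],L1,u1)],[(o[0][0],L0,u0),(o[1][0],L1,u1)]):
    q,e=fit(ob,z["rack"]); print(q,np.degrees(q[2]),e)
for (p,_),L,u in zip(o,(L0,L1),(u0,u1)): print(np.round(proj(p,T(q,L))-u,1).tolist())
z["rack"]=q; np.savez("poses.npz",**z)
s=np.degrees(z["stand"][2])
for a in (45,48,50,53,56):
    r=[]
    for y in (.099,.033,-.033,-.099):
        ot,zt=tilt(s,a); G=T(z["stand"],[0,y,.138])[0]
        r.append([bot.inverse_kinematics(tcp_for(G+[0,0,d],zt),ot) is not None for d in (0,.04,.09)])
    print(a,r)
E
```

```text
[ 0.47764194 -0.2941729  -0.45877477] -26.285857783503392 5.74513426235751
[ 0.48171141 -0.29591343 -0.48961796] -28.053042918273107 5.973231276226272
[ 0.47865606 -0.29442824 -0.46748593] -26.78497066167931 7.330910779694392
[[-0.9, -0.4], [-0.0, -1.5], [-0.0, -2.0], [0.3, 2.6], [0.7, 0.6], [1.3, 7.3], [-0.0, 5.4], [-0.2, 2.1], [-0.0, 1.0]]
[[-0.9, -2.9], [-1.7, -2.2], [0.0, -2.6], [1.4, -5.0], [-0.4, -5.2], [0.1, 4.7]]
45 [[True, True, True], [True, True, True], [True, True, True], [True, True, True]]
48 [[False, True, True], [True, True, True], [True, True, True], [True, True, True]]
50 [[False, False, True], [False, True, True], [True, True, True], [True, True, True]]
53 [[True, False, True], [False, True, True], [False, True, True], [False, True, True]]
56 [[True, True, False], [False, False, True], [False, False, True], [False, False, True]]
```

```bash
cat >> h.py <<'E'
TC,S=47,.108
def cup_pose(y,lift=0):
    C=T(st_pose(),[0,y,.034])[0]; hd=np.degrees(np.arctan2(C[1],C[0])); o,zt=tilt(hd,TC)
    return tcp_for(C+[0,0,S+lift],zt),o
def pick(y):
    rk=np.load("poses.npz")["rack"]; o,zt=tilt(np.degrees(rk[2]),TC-45)
    G=T(rk,[-.062+S*.70711,y,.035+S*.70711])[0]; t=tcp_for(G,zt)
    bot.reach(t-.09*zt,o); fingers.set_gripper(.5); hit=bot.line_to(t,force_limit=10); where(f"pick {hit}")
    fingers.set_gripper(0); where("grip"); bot.line_to(t+[0,0,.12]); where("lifted")
def above(y): bot.reach(*cup_pose(y,.13))
E
python3 - <<'E'
from h import *
for y in (.033,-.033,-.099): print([bot.inverse_kinematics(*cup_pose(y,l)) is not None for l in (0,.03,.06,.09,.13)])
pick(.084)
if status.current_gripper_width()>.12:
    above(.033); where("above"); p,im=snap("wrist"); b=cams.camera("scene")
    cv2.imwrite("pics/inj1.png",np.hstack([im[40:340,56:456],cv2.resize(b[130:310,140:380],(400,300),interpolation=cv2.INTER_CUBIC)])[:,:,::-1])
E
```

```text
[True, True, True, True, True]
[True, True, True, True, True]
[True, True, True, True, True]
pick True [ 0.5285 -0.2258  0.1062] w 0.504 F [-3.1  2.6  7.8] t 30.2
grip [ 0.5278 -0.2256  0.1046] w 0.22 F [-0.8 -0.1  2.7] t 30.5
lifted [ 0.529  -0.2257  0.2246] w 0.214 F [ 0.8 -0.3 -3.8] t 31.5
above [0.6263 0.1508 0.2686] w 0.22 F [ 0.3 -0.3 -2.6] t 32.9
```

View pics/inj1.png

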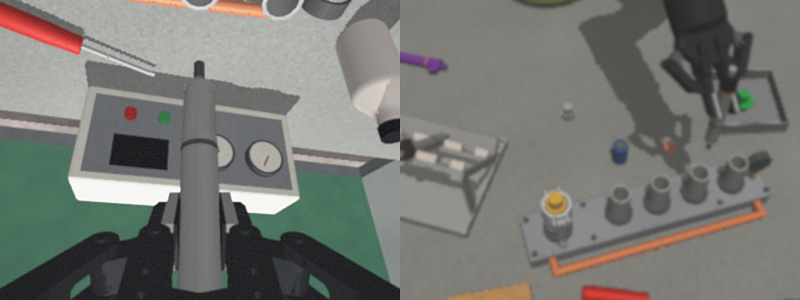

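```bash
cat > grip.py <<'E'
from h import *
def inhand(p,tcp,eul,rows):  # rows: {s: row}; fit axial shift ds, depth dd, angle da in the tool's xz plane
    Rt=R.from_euler("xyz",eul,degrees=True).as_matrix(); xt,zt=Rt[:,0],Rt[:,2]; G=np.array(tcp)-.005*zt
    ss=np.array(list(rows))
    def pts(q):
        a=np.radians(TC)+q[2]; ax=-np.array(np.sin(a)*xt+np.cos(a)*zt) if False else -(np.cos(a)*zt+np.sin(a)*xt)
        return G+q[1]*zt+np.outer(ss-(S+q[0]),ax)
    f=lambda q:np.r_[proj(p,pts(q))[:,1]-list(rows.values()),q[0]/.004,q[1]/.003,q[2]/.04]
    print("exp",proj(p,pts([0,0,0])).round(1).tolist()); r=least_squares(f,[0,0,0],x_scale=[.01,.01,.1])
    print("fit ds,dd mm",r.x[:2]*1e3,"da deg",np.degrees(r.x[2]),r.fun.round(1)); return r.x
E
python3 - <<'E'
from grip import *
p=cams.camera_params("wrist"); inhand(p,status.current_tcp_pos(),status.current_ee_rot(),{0:103,.017:124,.057:182})
E
```

```text
exp [[254.2, 97.8], [254.1, 117.9], [253.9, 172.9]]
fit ds,dd mm [-5.50969058 -1.31719765] da deg 0.4371753552617304 [ 0.1  0.1 -0.4 -1.4 -0.4  0.2]
```

In hand the injector is vertical within 0.5° and gripped about 5 mm nearer the nose than planned. That's fine to insert.

```bash
cat >> h.py <<'E'
def insert(y):
    hit=bot.line_to(cup_pose(y,-.009)[0],max_speed=.07,force_limit=8); p=status.current_tcp_pos()
    where(f"ins {hit} lift {p[2]-cup_pose(y)[0][2]:.4f}")
    return p[2]-cup_pose(y)[0][2]
def release(y):
    fingers.set_gripper(.5); p,o=cup_pose(y); c=np.array(status.current_tcp_pos()); _,zt=tilt(np.degrees(np.arctan2(*T(st_pose(),[0,y,0])[0][1::-1])),TC)
    bot.line_to(c-.09*zt,max_speed=.2); where("released")
E
python3 - <<'E'
from h import *
l=insert(.033)
if l<.012: release(.033)
E
```

```text
ins True lift -0.0032 [0.6268 0.1517 0.1354] w 0.22 F [-2.3 -1.5  3.9] t 34.8
released [0.5616 0.1357 0.1929] w 0.502 F [-0.2 -0.2 -0.3] t 35.7
```

```bash
cat >> h.py <<'E'
def check(ys):
    rk=np.load("poses.npz")["rack"]; G=T(rk,[-.05,-.03,.33])[0]
    bot.reach(G,down(np.degrees(rk[2])+180)); p,im=snap("wrist")
    print("found",[(round(d["confidence"],2),[int(v) for v in d["rect"]]) for d in cams.find_in("wrist","injector1")])
    for y in ys: print("expect",y,proj(p,T(rk,[[-.062,y,.035],[.062,y,.159]])).round().tolist())
    return im
E
python3 - <<'E'
from h import *
check((.028,-.084)); where()
E
```

```text
found [(0.91, [113, 23, 238, 53]), (0.76, [202, 158, 221, 266]), (0.56, [289, 155, 303, 266])]
expect 0.028 [[294.0, 155.0], [304.0, 276.0]]
expect -0.084 [[218.0, 155.0], [208.0, 276.0]]
 [ 0.4207 -0.2981  0.3296] w 0.505 F [-0.4  0.4  0.5] t 37.6
```

Both remaining injectors are where expected; the (113,23) hit is the purple decoy.

```bash
python3 - <<'E'
from h import *
def do(ys,yc):
    pick(ys)
    if not .17<status.current_gripper_width()<.27: print("BAD GRIP"); return False
    above(yc); l=insert(yc)
    if l>.004 or l<-.0085: print("BAD DEPTH"); return False
    release(yc); return True
if do(.028,-.033):
    im=check((-.084,)); b=cams.camera("top")
    cv2.imwrite("pics/mid.png",np.hstack([im[40:340,56:456],cv2.resize(b[80:260,140:380],(400,300),interpolation=cv2.INTER_CUBIC)])[:,:,::-1])
where()
E
```

```text
pick False [ 0.5047 -0.2764  0.1076] w 0.5 F [-0.1 -0.7  0.9] t 39.2
grip [ 0.5048 -0.2764  0.1081] w 0.211 F [-1.9 -0.5  4.8] t 39.5
lifted [ 0.5038 -0.2756  0.2245] w 0.221 F [ 0.1 -0.  -3.7] t 40.5
ins True lift 0.0010 [0.6332 0.0857 0.1396] w 0.217 F [-1.8  0.1  4.7] t 43.6
released [0.5668 0.0765 0.1973] w 0.501 F [-0.1 -0.4 -0. ] t 44.5
found [(0.96, [113, 25, 238, 53]), (0.79, [201, 158, 222, 268]), (0.75, [391, 156, 511, 271])]
expect -0.084 [[218.0, 155.0], [208.0, 276.0]]
 [ 0.4207 -0.298   0.3297] w 0.495 F [ 0.7 -0.3  0.5] t 46.3
```

```bash
python3 - <<'E'
from h import *
pick(-.084)
if .17<status.current_gripper_width()<.27:
    above(-.099); l=insert(-.099)
    if -.0085<l<.004: release(-.099)
    C=T(st_pose(),[-.06,-.03,.33])[0]; bot.reach(C,down(np.degrees(st_pose()[2])-180)); p,im=snap("wrist"); b=cams.camera("scene")
    cv2.imwrite("pics/end1.png",np.hstack([im[40:340,56:456],cv2.resize(b[160:310,180:380],(400,300),interpolation=cv2.INTER_CUBIC)])[:,:,::-1])
where()
E
```

```text
pick False [ 0.4542 -0.3763  0.1077] w 0.501 F [ 1.  -0.9  0.4] t 47.9
grip [ 0.4543 -0.3765  0.1081] w 0.214 F [-0.7 -0.5  4.9] t 48.2
lifted [ 0.4534 -0.3755  0.2245] w 0.216 F [ 0.1  0.4 -3.6] t 49.2
ins True lift 0.0012 [0.6399 0.0197 0.1398] w 0.214 F [-2.   0.3  4.8] t 52.5
released [0.573  0.0174 0.198 ] w 0.5 F [-0.1  0.7 -0.3] t 53.4
 [0.5688 0.0814 0.3293] w 0.498 F [-0.1 -0.3 -0. ] t 54.6
```

View pics/end1.png

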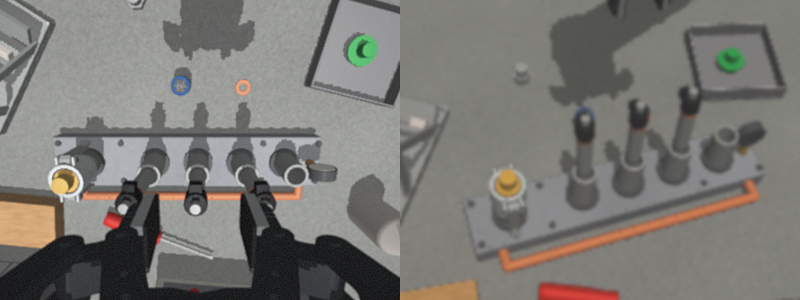

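```bash
python3 - <<'E'
from h import *
P=T(st_pose(),[0,-.2,.09])[0]
best=None
for hd in (90,80,70,60,50):
    for a in (55,50,45,40,35,30):
        o,zt=tilt(hd,a); t=P-.13*zt+[0,0,.02]
        if bot.inverse_kinematics(t,o) is not None: best=(hd,a,t,o); break
    if best: break
print(best)
hd,a,t,o=best
bot.reach([.5,-.15,.36],down(-174)); bot.reach(t,o); p,im=snap("wrist"); u=proj(p,P)[0]; print(u)
cv2.imwrite("pics/side.png",cv2.resize(im[60:340,100:412],None,fx=1.8,fy=1.8,interpolation=cv2.INTER_CUBIC)[:,:,::-1]); where()
E
```

```text
(90, 55, array([ 0.64572582, -0.18763093,  0.18456494]), array([180.,  55., -90.]))
[256.28436768 171.45857914]
 [ 0.646  -0.1867  0.1856] w 0.499 F [ 0.1  0.  -0.6] t 57.2
```

View pics/side.png

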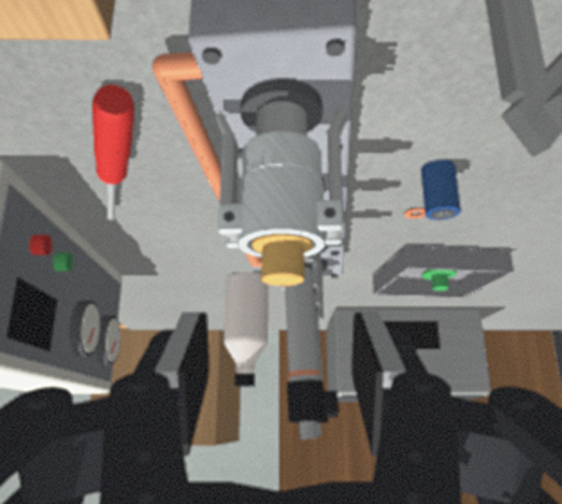

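The side view shows both arms lying parallel to the port at (228,170) and (333,170), with the plug collar flush at the rim. I'll back off and hand in.

```bash
python3 - <<'E'
from h import *
bot.line_to(np.array(status.current_tcp_pos())+[0,-.06,.12]); bot.reach([.45,-.1,.36],down(-174)); bot.dwell(.3)
p,im=snap("scene"); print([(round(d["confidence"],2),[int(v) for v in d["rect"]]) for d in cams.find_in("scene","injector1")])
p,im=snap("top"); print([(round(d["confidence"],2),[int(v) for v in d["rect"]]) for d in cams.find_in("top","cap")]); where()
cv2.imwrite("pics/final.png",cv2.resize(cams.camera("scene"),None,fx=1.4,fy=1.4)[:,:,::-1])
E
```

```text
[(0.8, [266, 220, 277, 249]), (0.79, [317, 204, 330, 238]), (0.76, [293, 210, 305, 241]), (0.69, [122, 159, 168, 175]), (0.46, [340, 184, 353, 196])]
[]
 [ 0.4501 -0.1001  0.3599] w 0.502 F [ 0.1  0.5 -0.2] t 60.3
```

View pics/final.png

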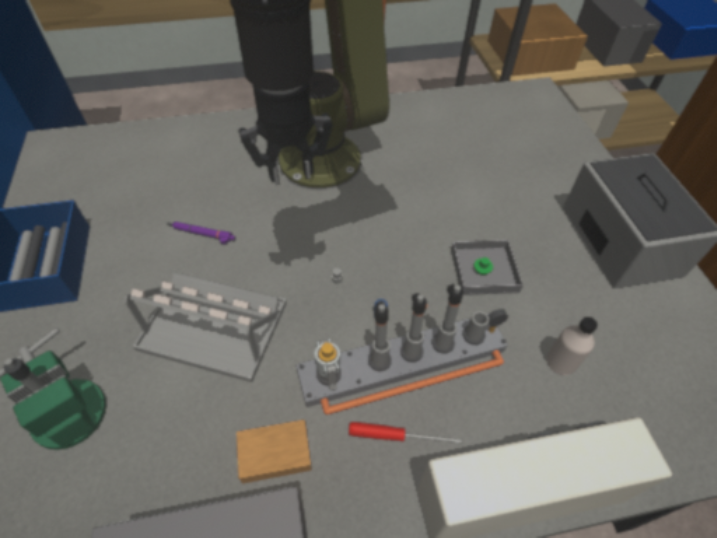

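The final picture shows the rack empty, three injectors upright at (381,340), (418,330) and (452,318), the plug locked in at (328,355) and the cap in the tray at (484,266).

```bash
python3 -c "
from workcell import ticket
print(ticket.job_done())"
```

```text
the job is handed in; nothing more can be done
None
```

Job handed in at about 60 s: cap in the tray, plug fully home with both cam arms locked down, and the three injectors that were in the rack standing nose down in cups 2, 3 and 4, with the purple look-alike and the other bench items left alone.

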